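# Third hand for a spice rack: hold the corner block against the back board

## Robot

A 6-joint arm with a two-finger parallel gripper is mounted at the origin on a cart in front of the work surface, level with it; the furniture and walls round the work are solid. World frame = base frame: x ahead of the robot, y to its left, z up, the work surface at z = 0. Lengths are in m, angles in rad, forces in N, time in s.
With the tool pointing down it reaches from about 0.3 to 0.875 m from the base axis. Payload 6.4 kg.
Tool frame: the origin (TCP) lies between the finger pads; the fingertips stand 19 mm ahead of it and the grasp point (between the pads) is the TCP (ctrl.tips_ahead is the z of the fingertips in the tool frame, in m); z points along the fingers, y is the line along which they close (so a half turn about z gives the same grasp; the last joint's range is limited). The gripper opens to 85 mm and grips with 20 to 120 N. Pads are 22 mm wide; open, the fingers measure 114 mm over their backs; the gripper's body (76 mm by 85 mm) begins 54 mm behind the grasp point. The pads swing forward as they close: fully open they stand 13 mm farther back than shut.
Start: joints at [-0.206, 0.181, 1.607, -0, 1.354, -0.206], TCP at [0.575, 0, 0.25] pointing down, gripper open.
Joint ranges: [-2.99, 2.99], [-0.89, 2.07], [0.3, 2.58], [-1.14, 4.28], [0, 2.63], [-3.12, 3.12]. Speed limits (rad/s): [2.57, 2.57, 3.01, 3.14, 3.14, 3.14].

## Interface

Orientations are given as a unit quaternion [w, x, y, z].
In Python, from bench import readout, vision, ctrl gives the robot as it stands.
- The arm moves only by the tool play_rows, never from a script. Its arguments are lists of equal length, an entry for each row: "xyz": the shift along the tool's x, y, z in mm, a list of three; "rot": the turn, a rotation vector about the tool's x, y, z in rad, a list of three; "grip": the opening, from 0 (shut) to 1 (fully open). In form: {"xyz": [[x, y, z], ...], "rot": [[rx, ry, rz], ...], "grip": [grip, ...]}. A call has exactly 10 rows; each row is the pose to reach, as a shift and turn from the pose commanded when the call began, along the tool's axes at that moment; what a row does not reach only later rows make up. A row lasts 1/8 s, in which the tool goes at most 62.5 mm and 10.7 degrees, less where a joint would pass 70% of its speed; a pose out of reach is approached as far as the arm can. A call with a gripper value outside its range is refused whole. The fingers move at their own pace and stop on an object; the grip force is fixed at half the most. Time passes only in rows, so rows that repeat a pose let the fingers close, or fill a call up. It gives the time, the measured TCP pose, the force, the opening and the grip force at its end, in the units of the state.
- readout.get_obs(): the state, without advancing time (a new reading comes with each control period).
- vision.camera(name): name is "scene" or "side" or "wrist"; returns a dict with "color" (400x640x3 uint8, red, green, blue), "depth" (400x640 float32, m along the optical axis (not along the pixel's ray), 0 where there is no reading), "camera_matrix" (3x3 intrinsics, pixels), "extrinsics" (4x4, takes a point from camera to world coordinates); the wrist camera has in their place "hand_eye" (4x4, takes a point from camera to tool coordinates, whose origin is the TCP and whose axes are the flange's). Camera axes: x right, y down, z forward; pixel columns grow to the right and rows downward; lengths in m; the calibration is good to about 2 mm. The wrist camera is an equidistant fisheye: a pixel r from the principal point sees the ray r / f radians off the axis. A picture is of the moment at which its call begins: read the wrist's pose just before it.
- ctrl.hand_in(): hands the job in; it is judged then, once.
The state is a dict: "time_s": time; "q": joint angles; "dq": joint speeds; "joint_efforts": joint torques, N m; "eef_pos": TCP position; "eef_rot": TCP orientation; "wrist_force": force on the tool from outside, world axes, zero at the start; "torque": the same for the moment, N m; "opening": opening from 0.0 (shut) to 1.0 (fully open); "grasp_force": force on a finger pad.
Only numpy, scipy, OpenCV 4.12 (cv2) and the standard library are available. Lean on these libraries where they do the work, as an engineer would, in place of code of your own. Each camera call takes 0.05 s, during which the arm holds its last target. There are 200 camera calls.

## Task

Take the wooden corner block from the chopping board and lay it in the slot of the assembly jig, screw pockets up and pocket end towards the back board, leaving a small gap to the board. Then slide it forward until it stands flat against the board and press it there with a steady 10 newtons or so (never 20 or more), so that I can drive the screws. Finish while still holding and pressing it, without letting go, and leave the mug, timer, tin and spice jar where they are.

Things in the scene. Friction and masses are not known exactly. Their poses are not given: they have to be found in the camera images.
- block: loose wooden corner block, 90 (x) x 36 (y) x 50 (z) mm, 0.11 to 0.21 kg. Origin: centre of its underside. Starts flat on the chopping board, pockets already up; +z is the pocket face. Two screw pockets, 8 mm wide, 16 deep, with brass-headed screws, are cut in the top of its +x half (the nose or pocket end). Its rear half (-x) is solid: grip it across the 36 mm width
- nose (a point): bottom middle of the block's nose (pocket) end face, 45 mm in +x from the block's origin
- jig: fixed jig: plywood base 200 (x) x 180 (y) x 12 mm; origin: centre of its underside. The base's top, 12 mm up, is the slot floor. On it two dark guide cleats, 12 wide, 10 high, run from x = -80 to +40 mm at y = +-27 mm; the slot between them is 42 mm wide. At its +x end an aluminium angle, 60 mm high, carries two rubber buffers. Bearing down on the floor makes friction that eats part of the push
- slot (a point): point fixed to the jig, on the slot floor (12 mm above the worktop) midway between the cleats, under the front face of the unpressed back board (50 mm in +x from the jig's origin). +x is the pressing direction, y across the slot. A block just touching the board has its nose here; nose 4 to 40 mm short of here is lying in the slot with a gap
- board: pale back board of the rack, 164 wide x 58 high x 12 mm, upright across the end of the slot, top 71 mm above the worktop. Origin: bottom middle of its front face. It backs onto the rubber buffers and gives straight back along the jig's +x by 0.5 mm per newton (10 N: 5 mm), 12 mm at most, and springs back when released
- chopping_board: wooden chopping board 200 x 300 x 22 mm, fixed; origin at the centre of its underside, the top face 22 mm above the worktop; the block starts on it
- mug: dark and white mug with a handle, 84 x 115 x 91 mm, origin under its middle; leave alone
- timer: red and white kitchen timer, 68 mm across, 55 mm high, origin under its middle; leave alone
- tin: tall food tin, 75 mm across, 110 mm high, origin under its middle; leave alone
- spice_jar: spice jar with a dark cap, 41 mm across, 105 mm high, origin under its middle; leave alone
Mind the look-alikes: they are no part of the job. There is more than one size of the block; the job needs the largest.

How it is judged:
On the way, in this order (a step that is already met when the one before it is completed fails the run):
1. the block lies in the slot, pockets up, pocket end forward, with a gap between it and the back board (z of block in the frame of slot below 0.004 m and y of block in the frame of slot between -0.005 and 0.005 m and y of nose in the frame of slot between -0.005 and 0.005 m and angle between block's own z axis and vertical below 0.08 rad and x of nose in the frame of slot between -0.045 and -0.002 m and x of block in the frame of slot below -0.02 m and contact force between block and board below 0.5 N), for 0.2 s.
2. the block, held by the fingers, presses on the back board with 5 to 15 N, steadily for a second (z of block in the frame of slot below 0.004 m and y of block in the frame of slot between -0.005 and 0.005 m and y of nose in the frame of slot between -0.005 and 0.005 m and angle between block's own z axis and vertical below 0.08 rad and contact force between block and board between 5 and 15 N and contact force between the fingers and block above 3 N), for 1 s.
At the end, for the whole second after the job is handed in: block on the slot floor (4 mm), mid-slot (5 mm), pockets up (0.08 rad), pocket end forward and square to the board (0.06 rad), still, pressing the board with 5 to 15 N; fingers on it with over 3 N; mug, timer, tin and spice jar within 30 mm of their starts (all of step 2 and x of block in the frame of slot below -0.02 m and angle between the x axis of block and the x axis of slot, either way round below 0.06 rad and linear speed of block below 0.01 m/s and distance of each of timer, spice_jar, mug, tin from where it was at the start of the episode below 0.03 m); the arm keeps its last pose, push and grip.
It fails at once if the back board is pushed with 20 N or more (contact force between board and anything else above 20 N).
It fails at once if the red and white kitchen timer is moved by more than 30 mm or tipped (distance of timer from where it was at the start of the episode above 0.03 m or angle between timer's own z axis and vertical above 0.3 rad).
It fails at once if the spice jar is moved by more than 30 mm or tipped (distance of spice_jar from where it was at the start of the episode above 0.03 m or angle between spice_jar's own z axis and vertical above 0.3 rad).
It fails at once if the mug is moved by more than 30 mm or tipped (distance of mug from where it was at the start of the episode above 0.03 m or angle between mug's own z axis and vertical above 0.3 rad).
It fails at once if the tall tin is moved by more than 30 mm or tipped (distance of tin from where it was at the start of the episode above 0.03 m or angle between tin's own z axis and vertical above 0.3 rad).
It also fails if it takes over 48 s, if anything falls off the work surface, if the arm or the gripper's body presses on something with over 40 N, if the wrist force passes 120 N, or if a joint passes its speed limit or range.

## Working session

There is one attempt and no reset: what is moved stays moved. The work goes in short steps, Python scripts to look and compute and a tool call to move; the robot and the scene stay as the last step left them, time stands still between calls to the robot, and variables do not carry over. Pictures are saved under pics/ and viewed, at most 10 in all, crops included, and the job is handed in when it is done.

Besides the shell and the picture viewer there is one more tool, called after "Emit:" as name(argument=value, ...) on one line, values as JSON. play_rows: Moves the arm, as the interface text tells. Its arguments: {"type":"object","properties":{"xyz":{"type":"array","items":{"type":"array","items":{"type":"number"}}},"rot":{"type":"array","items":{"type":"array","items":{"type":"number"}}},"grip":{"type":"array","items":{"type":"number"}}},"required":["xyz","rot","grip"]}

```bash
mkdir -p pics; cat > h.py <<'E'
import numpy as np, cv2, pickle
from bench import readout, vision, ctrl
def snap(n):
    o=readout.get_obs(); c=vision.camera(n); c['obs']=o
    pickle.dump(c,open(f'{n}.pkl','wb')); return c
def load(n): return pickle.load(open(f'{n}.pkl','rb'))
def cloud(c):
    K=c['camera_matrix']; d=c['depth']; v,u=np.indices(d.shape)
    P=np.stack([(u-K[0,2])/K[0,0]*d,(v-K[1,2])/K[1,1]*d,d],-1)
    E=c['extrinsics']; return P@E[:3,:3].T+E[:3,3]
E
python3 - <<'E'
from h import *
o=readout.get_obs(); print({k:np.round(v,3) for k,v in o.items()})
for n in ['scene','side']:
    c=snap(n); cv2.imwrite(f'pics/{n}0.png',c['color'][...,::-1])
    print(n,c['extrinsics'].round(2).tolist())
E
```

```text
{'time_s': np.float64(0.0), 'q': array([-0.206,  0.182,  1.608, -0.   ,  1.354, -0.206]), 'dq': array([-0.   ,  0.   , -0.001,  0.   ,  0.   ,  0.001]), 'joint_efforts': array([ 0.0000e+00, -4.4487e+01, -3.5134e+01, -0.0000e+00,  9.0000e-03,
        0.0000e+00]), 'eef_pos': array([0.574, 0.   , 0.249]), 'eef_rot': array([-0.001,  0.707,  0.707, -0.   ]), 'wrist_force': array([-0.268,  0.15 ,  0.698]), 'torque': array([-0.009, -0.058,  0.002]), 'grasp_force': np.float64(0.0), 'opening': np.float64(0.996)}
scene [[0.64, -0.49, 0.59, -0.26], [-0.77, -0.42, 0.49, -0.79], [0.0, -0.76, -0.65, 1.03], [0.0, 0.0, 0.0, 1.0]]
side [[0.4, -0.7, 0.59, -0.3], [-0.92, -0.32, 0.25, -0.44], [0.02, -0.64, -0.77, 1.21], [0.0, 0.0, 0.0, 1.0]]
```

View pics/scene0.png

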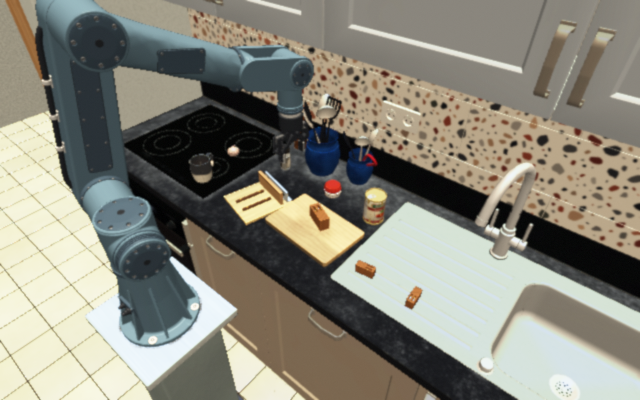

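View pics/side0.png

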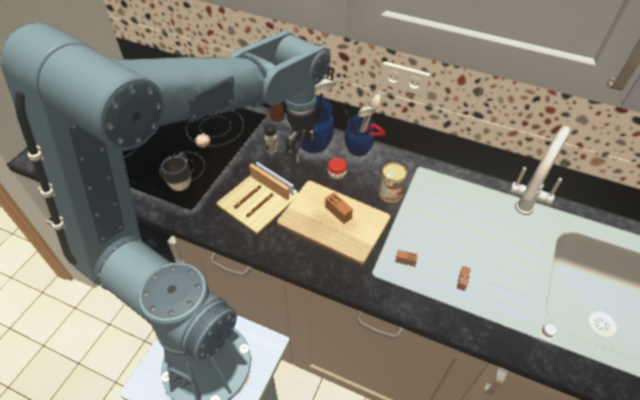

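```bash
python3 - <<'E'
from h import *
for n in ['scene','side']:
    c=load(n);P=cloud(c)
    im=c['color']
    for nm,(u0,u1,v0,v1) in dict(block=(300,365,185,235)if n=='side' else (295,340,195,240),jig=(215,300,160,235) if n=='side' else (220,295,165,225)).items():
        q=P[v0:v1,u0:u1].reshape(-1,3)
        zr={'block':(.062,.085),'jig':(.045,.09)}[nm]
        m=(q[:,2]>zr[0])&(q[:,2]<zr[1])&(q[:,0]>.3)
        q=q[m]; r=cv2.minAreaRect((q[:,:2]*1000).astype(np.float32))
        print(n,nm,len(q),r,np.median(q[:,2]),q[:,0].min())
        if nm=='jig':
            q=P[v0:v1,u0:u1].reshape(-1,3); m=(q[:,2]>.006)&(q[:,2]<.0165);q=q[m];print(' base',cv2.minAreaRect((q[:,:2]*1000).astype(np.float32)))
def ortho(x0,x1,y0,y1,s=1.5):
    # scale s px/mm, colour by nearest from side+scene
    H=int((x1-x0)*1000*s);W=int((y1-y0)*1000*s); I=np.zeros((H,W,3),np.uint8)
    return I
c=load('side'); a=c['color'][150:250,205:375]; b=load('scene')['color'][160:260,210:380]
a=cv2.resize(a,None,fx=4.5,fy=4.5,interpolation=2)[:,:,::-1]
cv2.imwrite('pics/z1.png',a)
E
```

```text
scene block 218 ((568.2997436523438, -124.38694763183594), (94.69226837158203, 38.578453063964844), 65.85647583007812) 0.07078798508394313 0.5354827015995773
scene jig 315 ((589.9077758789062, 119.16256713867188), (166.9734344482422, 37.19427490234375), 75.2343521118164) 0.060635381867860105 0.5513558436845243
 base ((557.3511352539062, 179.751708984375), (394.8152160644531, 284.52276611328125), 48.70985412597656)
side block 306 ((567.99560546875, -122.25548553466797), (91.28279876708984, 40.24763488769531), 63.635982513427734) 0.07063021427553728 0.5337673628536199
side jig 490 ((588.7704467773438, 121.48826599121094), (166.18247985839844, 38.2790412902832), 75.08071899414062) 0.06024105529381418 0.5500291401107009
 base ((532.971923828125, 156.92889404296875), (325.8574523925781, 287.9248046875), 25.59389305114746)
```

View pics/z1.png

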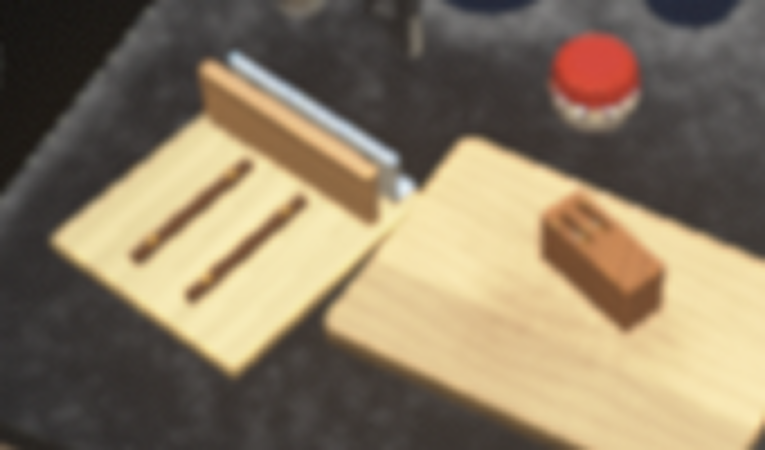

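```bash
python3 - <<'E'
from h import *
c=snap('wrist'); print(c['camera_matrix'],c['hand_eye'].round(3))
cv2.imwrite('pics/w0.png',c['color'][...,::-1])
E
```

```text
[[309.70691629   0.         315.010617  ]
 [  0.         309.70691629 200.35208614]
 [  0.           0.           1.        ]] [[ 0.001 -0.963 -0.269  0.068]
 [ 1.     0.001 -0.     0.   ]
 [ 0.001 -0.269  0.963 -0.123]
 [ 0.     0.     0.     1.   ]]
```

View pics/w0.png

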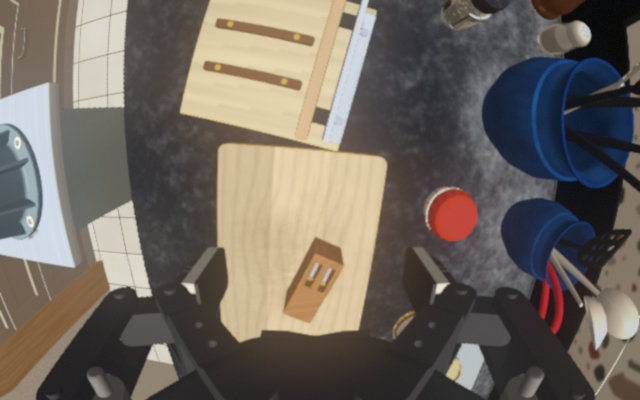

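Emit:
play_rows(xyz=[[-40, -5, 10], [-80, -10, 25], [-120, -14, 45], [-143, -16, 60], [-143, -16, 60], [-143, -16, 60], [-143, -16, 60], [-143, -16, 60], [-143, -16, 60], [-143, -16, 60]], rot=[[0, 0, 0.12], [0, 0, 0.24], [0, 0, 0.36], [0, 0, 0.44], [0, 0, 0.44], [0, 0, 0.44], [0, 0, 0.44], [0, 0, 0.44], [0, 0, 0.44], [0, 0, 0.44]], grip=[1, 1, 1, 1, 1, 1, 1, 1, 1, 1])

```text
time_s: 1.4
eef_pos: [0.5591, -0.1428, 0.1904]
eef_rot: [0.0, 0.844, 0.536, 0.0]
wrist_force: [0.1, 0.2, 0.0]
opening: 1.001
grasp_force: 0.0
```

```bash
cat >> h.py <<'E'
from scipy.spatial.transform import Rotation as R
def wcloud(c):
    K=c['camera_matrix']; d=c['depth']; v,u=np.indices(d.shape)
    a=(u-K[0,2])/K[0,0]; b=(v-K[1,2])/K[1,1]; r=np.hypot(a,b)+1e-9
    t=np.tan(np.minimum(r,1.5))/r
    P=np.stack([a*t*d,b*t*d,d],-1); E=c['hand_eye']; P=P@E[:3,:3].T+E[:3,3]
    o=c['obs']; return P@R.from_quat(o['eef_rot'],scalar_first=True).as_matrix().T+o['eef_pos']
def ortho(P,im,x0,x1,y0,y1,zlo=-.02,zhi=.3,s=1.0):
    m=(P[...,0]>x0)&(P[...,0]<x1)&(P[...,1]>y0)&(P[...,1]<y1)&(P[...,2]>zlo)&(P[...,2]<zhi)
    q=P[m]; return q,im[m]
def rect(q): return [np.round(x,1) for x in cv2.minAreaRect((q[:,:2]*1000).astype(np.float32))]
E
python3 - <<'E'
from h import *
c=load('wrist');P=wcloud(c);im=c['color'].astype(int)
for (u,v) in [(231,24),(301,40),(214,68),(284,81),(265,50),(255,95)]: print((u,v),P[v,u].round(4))
q,_=ortho(P,im,.5,.68,.0,.25,.064,.08); print('board',len(q),rect(q),np.median(q[:,2]))
q,_=ortho(P,im,.4,.6,.03,.25,.0175,.03); print('cleats',len(q),rect(q),np.median(q[:,2]))
q,_=ortho(P,im,.5,.65,-.2,-.06,.065,.08); print('block',len(q),rect(q))
c=snap('wrist');P=wcloud(c); im=c['color']
q,_=ortho(P,im,.5,.65,-.2,-.06,.065,.08); print('block2',len(q),rect(q),np.median(q[:,2]))
cv2.imwrite('pics/w1.png',im[...,::-1])
E
```

```text
(231, 24) [0.4773 0.1805 0.022 ]
(301, 40) [0.5583 0.1562 0.0211]
(214, 68) [0.4581 0.128  0.0233]
(284, 81) [0.5395 0.1082 0.0222]
(265, 50) [0.5162 0.1476 0.0121]
(255, 95) [0.5048 0.0938 0.014 ]
board 1806 [array([578.8, 117.6]), array([149.1,  13.3]), np.float64(75.0)] 0.07040824494888531
cleats 2423 [array([521.4, 109.9]), array([160.6, 156.9]), np.float64(89.1)] 0.021149432133182156
block 1939 [array([ 570.7, -122.6]), array([91.2, 37.1]), np.float64(64.6)]
block2 4135 [array([ 570.5, -123.6]), array([90.2, 36. ]), np.float64(64.3)] 0.07105301511951558
```

View pics/w1.png

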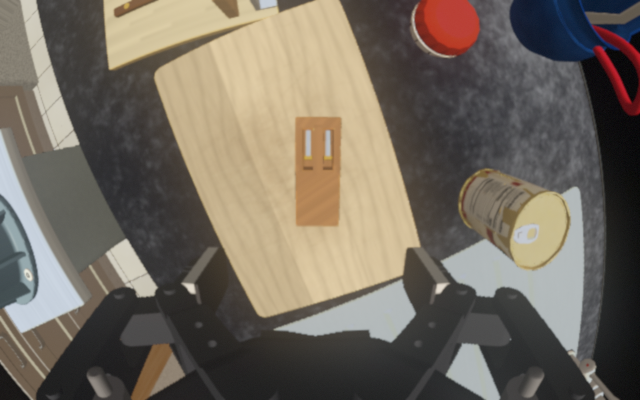

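Emit:
play_rows(xyz=[[0, 2, 20], [0, 2, 45], [0, 2, 75], [0, 2, 100], [0, 2, 120], [0, 2, 135], [0, 2, 135], [0, 2, 135], [0, 2, 135], [0, 2, 135]], rot=[[0, 0, 0.01], [0, 0, 0.01], [0, 0, 0.01], [0, 0, 0.01], [0, 0, 0.01], [0, 0, 0.01], [0, 0, 0.01], [0, 0, 0.01], [0, 0, 0.01], [0, 0, 0.01]], grip=[1, 1, 1, 1, 1, 1, 1, 1, 0.2, 0])

```text
time_s: 2.7
eef_pos: [0.5613, -0.144, 0.0561]
eef_rot: [0.001, 0.847, 0.532, 0.0]
wrist_force: [0.0, 0.6, 0.1]
opening: 0.6
grasp_force: 0.0
```

Emit:
play_rows(xyz=[[0, 0, 0], [0, 0, 0], [0, 0, 0], [0, 0, 0], [0, 0, 0], [0, 0, 0], [0, 0, 0], [0, 0, 0], [0, 0, 0], [0, 0, 0]], rot=[[0, 0, 0], [0, 0, 0], [0, 0, 0], [0, 0, 0], [0, 0, 0], [0, 0, 0], [0, 0, 0], [0, 0, 0], [0, 0, 0], [0, 0, 0]], grip=[0, 0, 0, 0, 0, 0, 0, 0, 0, 0])

```text
time_s: 3.95
eef_pos: [0.5613, -0.1441, 0.056]
eef_rot: [0.001, 0.847, 0.532, 0.0]
wrist_force: [-0.4, -0.1, 5.7]
opening: 0.414
grasp_force: 60.6
```

Emit:
play_rows(xyz=[[0, 0, -20], [0, 0, -50], [10, -8, -74], [45, -36, -74], [85, -70, -74], [125, -102, -74], [165, -135, -74], [200, -164, -74], [225, -184, -74], [232, -190, -74]], rot=[[0, 0, 0], [0, 0, 0], [0, 0, 0.17], [0, 0, 0.35], [0, 0, 0.53], [0, 0, 0.71], [0, 0, 0.89], [0, 0, 1.07], [0, 0, 1.25], [0, 0, 1.383]], grip=[0, 0, 0, 0, 0, 0, 0, 0, 0, 0])

```text
time_s: 5.2
eef_pos: [0.4897, 0.1497, 0.13]
eef_rot: [-0.0, 0.991, -0.132, -0.0]
wrist_force: [0.5, 0.1, -0.5]
opening: 0.417
grasp_force: 60.1
```

Emit:
play_rows(xyz=[[0, 0, 0], [0, 0, 0], [0, 0, 0], [0, 0, 0], [0, 0, 0], [0, 0, 0], [0, 0, 0], [0, 0, 0], [0, 0, 0], [0, 0, 0]], rot=[[0, 0, 0], [0, 0, 0], [0, 0, 0], [0, 0, 0], [0, 0, 0], [0, 0, 0], [0, 0, 0], [0, 0, 0], [0, 0, 0], [0, 0, 0]], grip=[0, 0, 0, 0, 0, 0, 0, 0, 0, 0])

```text
time_s: 6.45
eef_pos: [0.4907, 0.1477, 0.1293]
eef_rot: [0.0, 0.991, -0.131, 0.0]
wrist_force: [0.0, -0.5, -0.9]
opening: 0.411
grasp_force: 60.1
```

```bash
python3 - <<'E'
from h import *
c=snap('wrist');P=wcloud(c);im=c['color']
o=c['obs'];print(o['eef_pos'],o['eef_rot'],o['wrist_force'],R.from_quat(o['eef_rot'],scalar_first=True).as_matrix().round(3))
cv2.imwrite('pics/w2.png',im[...,::-1])
q,_=ortho(P,im,.4,.6,.05,.25,.125,.16); print('block',len(q),rect(q),np.median(q[:,2]))
q,_=ortho(P,im,.52,.68,.0,.25,.064,.078); print('board',len(q),rect(q),np.median(q[:,2]))
E
```

```text
[0.49065659 0.14771853 0.12929271] [ 4.76437650e-06  9.91419838e-01 -1.30716122e-01  7.46814415e-06] [ 0.04801717 -0.49904563 -0.91082144] [[ 0.966 -0.259  0.   ]
 [-0.259 -0.966 -0.   ]
 [ 0.     0.    -1.   ]]
block 23000 [array([513.4, 141.6]), array([87.8, 86.7]), np.float64(29.3)] 0.1443369308272235
board 5420 [array([580.6, 125.1]), array([163.5,  13.1]), np.float64(75.0)] 0.07035663791754534
```

View pics/w2.png

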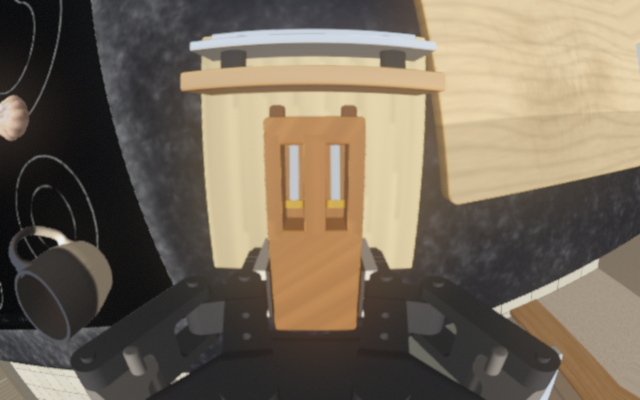

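Emit:
play_rows(xyz=[[0, -1.2, 15], [0, -1.2, 35], [0, -1.2, 55], [0, -1.2, 68], [0, -1.2, 72], [0, -1.2, 75], [0, -1.2, 77], [0, -1.2, 79], [0, -1.2, 80], [0, -1.2, 80]], rot=[[0, 0, 0], [0, 0, 0], [0, 0, 0], [0, 0, 0], [0, 0, 0], [0, 0, 0], [0, 0, 0], [0, 0, 0], [0, 0, 0], [0, 0, 0]], grip=[0, 0, 0, 0, 0, 0, 0, 0, 0, 0])

```text
time_s: 7.75
eef_pos: [0.491, 0.1489, 0.0494]
eef_rot: [-0.0, 0.991, -0.131, 0.0]
wrist_force: [0.0, 0.4, -0.8]
opening: 0.415
grasp_force: 60.1
```

Emit:
play_rows(xyz=[[0, 0, 0], [0, 0, 0.5], [0, 0, 1], [0, 0, 1.5], [0, 0, 2], [0, 0, 2], [0, 0, 2], [0, 0, 2], [0, 0, 2], [0, 0, 2]], rot=[[0, 0, 0], [0, 0, 0], [0, 0, 0], [0, 0, 0], [0, 0, 0], [0, 0, 0], [0, 0, 0], [0, 0, 0], [0, 0, 0], [0, 0, 0]], grip=[0, 0, 0, 0, 0, 0, 0, 0, 0, 0])

```text
time_s: 9.0
eef_pos: [0.4909, 0.1489, 0.0473]
eef_rot: [-0.0, 0.991, -0.131, -0.0]
wrist_force: [0.3, -0.2, -1.3]
opening: 0.413
grasp_force: 60.1
```

Emit:
play_rows(xyz=[[0, 0, 0.3], [0, 0, 0.6], [0, 0, 0.9], [0, 0, 1.2], [0, 0, 1.3], [0, 0, 1.3], [0, 0, 1.3], [0, 0, 1.3], [0, 0, 1.3], [0, 0, 1.3]], rot=[[0, 0, 0], [0, 0, 0], [0, 0, 0], [0, 0, 0], [0, 0, 0], [0, 0, 0], [0, 0, 0], [0, 0, 0], [0, 0, 0], [0, 0, 0]], grip=[0, 0, 0, 0, 0, 0, 0, 0, 0, 0])

```text
time_s: 10.25
eef_pos: [0.4909, 0.1489, 0.0464]
eef_rot: [0.0, 0.991, -0.131, -0.0]
wrist_force: [-2.7, 0.6, 4.6]
opening: 0.422
grasp_force: 60.9
```

```bash
python3 - <<'E'
from h import *
c=snap('wrist');P=wcloud(c);im=c['color'];o=c['obs'];print(o['eef_pos'].round(4),o['wrist_force'].round(2),o['torque'].round(2))
cv2.imwrite('pics/w3.png',im[...,::-1])
q,_=ortho(P,im,.52,.68,.0,.25,.066,.078); print('board',len(q),rect(q))
u=np.array([.9659,-.2588]);v=np.array([.2588,.9659])
s=P[...,:2]@u*1000;l=P[...,:2]@v*1000
m=(P[...,2]>.056)&(P[...,2]<.068)&(abs(l-271)<30)&(s>450)&(s<517); print('blocktop',m.sum(),np.percentile(l[m],[1,99]),s[m].max(),np.median(P[m,2]) if m.any() else 0)
b=(P[...,2]>.066)&(s>516)&(s<545); print('board front',np.percentile(s[b],[1,99]))
E
```

```text
[0.4909 0.1489 0.0464] [-2.71  0.6   4.61] [-0.13  0.45 -0.  ]
board 14757 [array([580.9, 125. ]), array([164.5,  13.1]), np.float64(74.9)]
blocktop 10982 [253.14062038 288.31385892] 503.78988341653684 0.06151598189085102
board front [522.64420274 534.45150211]
```

View pics/w3.png

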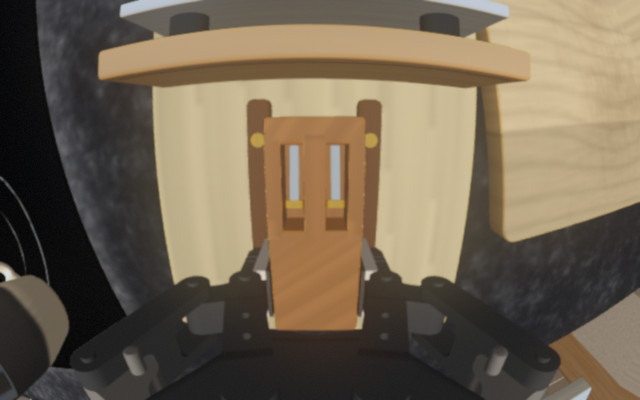

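Emit:
play_rows(xyz=[[0, 0, -0.3], [0, 0, -0.6], [2, 0, -0.6], [5, 0, -0.6], [8, 0, -0.6], [11, 0, -0.6], [13, 0, -0.6], [15, 0, -0.6], [16, 0, -0.6], [16, 0, -0.6]], rot=[[0, 0, 0], [0, 0, 0], [0, 0, 0], [0, 0, 0], [0, 0, 0], [0, 0, 0], [0, 0, 0], [0, 0, 0], [0, 0, 0], [0, 0, 0]], grip=[0, 0, 0, 0, 0, 0, 0, 0, 0, 0])

```text
time_s: 11.55
eef_pos: [0.5065, 0.1447, 0.0466]
eef_rot: [-0.0, 0.991, -0.131, 0.0]
wrist_force: [0.7, 0.6, -1.2]
opening: 0.415
grasp_force: 60.1
```

Emit:
play_rows(xyz=[[0.5, 0, 0], [1, 0, 0], [1.5, 0, 0], [2, 0, 0], [2.5, 0, 0], [3, 0, 0], [3.5, 0, 0], [4, 0, 0], [4, 0, 0], [4, 0, 0]], rot=[[0, 0, 0], [0, 0, 0], [0, 0, 0], [0, 0, 0], [0, 0, 0], [0, 0, 0], [0, 0, 0], [0, 0, 0], [0, 0, 0], [0, 0, 0]], grip=[0, 0, 0, 0, 0, 0, 0, 0, 0, 0])

```text
time_s: 12.8
eef_pos: [0.51, 0.1437, 0.0465]
eef_rot: [0.0, 0.991, -0.131, -0.0]
wrist_force: [-1.8, 0.5, 0.5]
opening: 0.413
grasp_force: 60.1
```

Emit:
play_rows(xyz=[[0.3, 0, 0], [0.6, 0, 0], [0.9, 0, 0], [1.2, 0, 0], [1.5, 0, 0], [1.8, 0, 0], [2, 0, 0], [2, 0, 0], [2, 0, 0], [2, 0, 0]], rot=[[0, 0, 0], [0, 0, 0], [0, 0, 0], [0, 0, 0], [0, 0, 0], [0, 0, 0], [0, 0, 0], [0, 0, 0], [0, 0, 0], [0, 0, 0]], grip=[0, 0, 0, 0, 0, 0, 0, 0, 0, 0])

```text
time_s: 14.05
eef_pos: [0.5118, 0.1433, 0.0465]
eef_rot: [0.0, 0.991, -0.131, -0.001]
wrist_force: [-4.8, 2.7, 1.4]
opening: 0.413
grasp_force: 60.2
```

Emit:
play_rows(xyz=[[0.4, 0, 0], [0.8, 0, 0], [1.2, 0, 0], [1.6, 0, 0], [2, 0, 0], [2.3, 0, 0], [2.5, 0, 0], [2.5, 0, 0], [2.5, 0, 0], [2.5, 0, 0]], rot=[[0, 0, 0], [0, 0, 0], [0, 0, 0], [0, 0, 0], [0, 0, 0], [0, 0, 0], [0, 0, 0], [0, 0, 0], [0, 0, 0], [0, 0, 0]], grip=[0, 0, 0, 0, 0, 0, 0, 0, 0, 0])

```text
time_s: 15.3
eef_pos: [0.5131, 0.1429, 0.0464]
eef_rot: [0.0, 0.991, -0.131, -0.002]
wrist_force: [-9.1, 2.5, 5.4]
opening: 0.413
grasp_force: 60.7
```

Emit:
play_rows(xyz=[[0, 0, 0], [0, 0, 0], [0, 0, 0], [0, 0, 0], [0, 0, 0], [0, 0, 0], [0, 0, 0], [0, 0, 0], [0, 0, 0], [0, 0, 0]], rot=[[0, 0, 0], [0, 0, 0], [0, 0, 0], [0, 0, 0], [0, 0, 0], [0, 0, 0], [0, 0, 0], [0, 0, 0], [0, 0, 0], [0, 0, 0]], grip=[0, 0, 0, 0, 0, 0, 0, 0, 0, 0])

```text
time_s: 16.55
eef_pos: [0.5131, 0.1429, 0.0464]
eef_rot: [0.0, 0.991, -0.131, -0.002]
wrist_force: [-9.8, 2.0, 5.7]
opening: 0.417
grasp_force: 60.7
```

```bash
python3 - <<'E'
from h import *
c=snap('wrist');P=wcloud(c);im=c['color'];o=c['obs'];print(o['eef_pos'].round(4),o['wrist_force'].round(2),o['torque'].round(2))
cv2.imwrite('pics/w4.png',im[...,::-1])
u=np.array([.9659,-.2588]);v=np.array([.2588,.9659])
s=P[...,:2]@u*1000;l=P[...,:2]@v*1000
m=(P[...,2]>.056)&(P[...,2]<.0655)&(abs(l-271)<30)&(s>450)&(s<517); print('blocktop',np.percentile(l[m],[1,99]),np.median(P[m,2]))
for a in (475,490,505,520):
  k=(abs(s-a)<5)&(P[...,2]>.056)&(P[...,2]<.0655)&(abs(l-271)<30); print(a,np.percentile(l[k],[2,98]),np.median(P[k,2]))
b=(P[...,2]>.067)&(s>516)&(s<545); print('board front',np.percentile(s[b],[1,99]))
E
```

```text
[0.5131 0.1429 0.0464] [-9.82  2.02  5.72] [ 0.28  1.15 -0.12]
blocktop [250.28418462 290.73522465] 0.06156743685182449
475 [251.82984774 289.28865201] 0.06161016841404444
490 [253.3262455 287.9011747] 0.06142874952826366
505 [253.31042516 288.3987845 ] 0.06148633934485069
520 [253.58863738 287.90253479] 0.061544300099490974
board front [527.08831192 538.85530458]
```

View pics/w4.png

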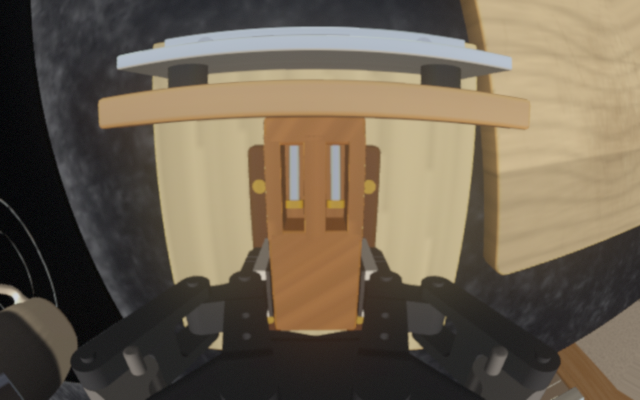

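The block is flat against the board, centred in the slot. The board has moved back about 4.5 mm, which is about 9 N, and the wrist reads about 10 N.

Emit:
play_rows(xyz=[[0, 0, 0], [0, 0, 0], [0, 0, 0], [0, 0, 0], [0, 0, 0], [0, 0, 0], [0, 0, 0], [0, 0, 0], [0, 0, 0], [0, 0, 0]], rot=[[0, 0, 0], [0, 0, 0], [0, 0, 0], [0, 0, 0], [0, 0, 0], [0, 0, 0], [0, 0, 0], [0, 0, 0], [0, 0, 0], [0, 0, 0]], grip=[0, 0, 0, 0, 0, 0, 0, 0, 0, 0])

```text
time_s: 17.85
eef_pos: [0.5132, 0.1429, 0.0464]
eef_rot: [0.0, 0.991, -0.131, -0.002]
wrist_force: [-9.4, 2.2, 6.2]
opening: 0.415
grasp_force: 60.7
```

```bash
python3 -c "
from bench import ctrl
print(ctrl.hand_in())"
```

```text
the job is handed in; nothing more can be done
None
```

I handed the job in at about 18 s with the block lying in the slot, pockets up, still gripped and pressed flat against the back board at an estimated 9 N; the hand-in returned no verdict.

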